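# Set the spring calipers to the soapstone lines

## Robot

A 6-joint arm with a two-finger parallel gripper is mounted at the origin on the work surface. World frame = base frame: x ahead of the robot, y to its left, z up, the work surface at z = 0. Lengths are in m, angles in rad, forces in N, time in s.
With the tool pointing down it reaches from about 0.325 to 0.9 m from the base axis. Payload 6.1 kg.
Tool frame: the origin (TCP) lies midway between the tips of the shut fingers; the grasp point (between the pads) lies 19 mm behind it; x points along the fingers, y is the direction in which the jaws open and shut, and the axes are right-handed (so a half turn about x gives the same grasp; the last joint's range is limited). The gripper opens to 85 mm and grips with 20 to 120 N. Pads are 22 mm wide; open, the fingers measure 114 mm over their backs; the gripper's body (76 mm by 85 mm) begins 54 mm behind the grasp point. The pads swing forward as they close: fully open they stand 13 mm farther back than shut.
Start: joints at [-1.466, 0.22, 1.526, -0, 1.395, -0.126], TCP at [0.143, -0.608, 0.231] pointing down, gripper open.
Joint ranges: [-2.98, 2.98], [-0.91, 2.08], [0.09, 2.57], [-1.24, 4.39], [0.2, 2.65], [-2.68, 2.68]. Speed limits (rad/s): [2.57, 2.57, 3.01, 3.14, 3.14, 3.14].

## Interface

Orientations are given as [roll, pitch, yaw] about the fixed x, y, z axes, in that order (R = Rz(yaw) Ry(pitch) Rx(roll)).
In Python, from plant import movep, move_l, set_joints, gripper_to, hold, inverse_kinematics, observe, get_image, get_calibration, Unreachable, job_done gives the robot as it stands. Calls block until the motion is done:
- movep(position, orientation): joint-space move of the TCP to a pose.
- move_l(position, feed=0.15, rotation=None, max_force=None): straight line of the TCP; rotation=None keeps the orientation; feed is the mean speed in m/s. With max_force (N) it stops when the force on the tool has changed by that much, and returns True; else False.
- set_joints(angles): joint-space move.
- gripper_to(opening, f_grip=None): finger opening in m; f_grip is the grip in N (None keeps the last); returns when the fingers have stopped.
- hold(seconds).
- inverse_kinematics(position, orientation): joint angles nearest the present ones, or None.
- observe(): the state.
- get_image(name): name is "scene" or "top" or "wrist"; returns (picture, depth): 384x512x3 uint8, red, green, blue; 384x512 float32, m along the optical axis (not along the pixel's ray), 0 where there is no reading.
- get_calibration(name): a dict with "intrinsics" (3x3 intrinsics, pixels), "world_from_camera" (4x4, takes a point from camera to world coordinates). Camera axes: x right, y down, z forward; pixel columns grow to the right and rows downward; lengths in m; the calibration is good to about 2 mm. A picture is of the moment at which its call begins: read the wrist's pose just before it. get_calibration takes no time and is no camera call; for the wrist camera it gives the pose at the moment of the call.
A pose or a line that the arm cannot do raises Unreachable and nothing moves.
- job_done(): hands the job in, once; it reports no verdict.
The state is a dict: "time_s": time; "q": joint angles; "joint_velocities": joint speeds; "joint_torque": joint torques, N m; "eef_pos": TCP position; "tcp_rot": TCP orientation; "ft_force": force on the tool from outside, world axes, zero at the start; "torque": the same for the moment, N m; "opening": finger opening in m.
Only numpy, scipy, OpenCV 4.12 (cv2) and the standard library are available. Lean on these libraries where they do the work, as an engineer would, in place of code of your own. Each camera call takes 0.05 s, during which the arm holds its last target.

## Task

Unclip the spring calipers from the tool rail and carry them, lying level, to the job plate. Squeeze the legs until the two tips stand 20 mm apart, one tip directly above each of the two soapstone lines and about 10 mm clear of the plate, and hold that gap steady for a good three seconds so that a mate can run up the nut: finish while still holding the calipers there, squeezed. Leave the file, the magnet square and the wire brush where they are.

Things in the scene. Friction and masses are not known exactly. Their poses are not given: they have to be found in the camera images.
- calipers_grip (a point): Steel spring outside calipers, 156 mm long, 0.1 kg, loose, flat across the tool rail. Point on their centre line, half-way up (all parts 10 mm high), midway between the two finger flats: straight 22 mm stretches of the legs, squeezed here. x to the tips (58 mm ahead), y to the left leg, z up. Width over the flats: 62 mm open, 54 mm with the tips 20 mm apart.
- calipers: The calipers' middle part, carrying the legs; origin 5 mm under calipers_grip, same axes. Leg pivots 54 mm behind the origin; spring bow and stem to 98 mm behind; balance point 12 mm behind. 24 mm behind it a 6 mm adjusting screw crosses the legs, its ends (nut on the right) reaching 37 mm from the centre line.
- tip_left (a point): Measuring tip of the left (+y) leg: inner face of the rounded tip, 5 mm above the calipers' underside. Axes turn with the leg.
- tip_right (a point): Measuring tip of the right (-y) leg, mirror image of the left one.
- leg_left (a joint): Closing angle of each leg, rad (both move alike): 0 sprung open, tips 34 mm apart; grows as the legs are squeezed. Tip gap in mm = 34 - 224 x angle: 20 mm at 0.0625; end of travel 0.14. Outward spring force per leg at the finger flats: 5 N open, 11 N at 20 mm.
- rail: Fixed tool rail, origin on the bench under its middle: two level bars along y, 200 mm long, 20 mm wide, tops 60 mm above the bench, centred at x = -68 and +46 mm; fingers can reach down between them. The calipers lie across them, their grip point at x 0, y +30, z 65 mm, tips to +x. A tie strip 22 mm wide runs below along y = +30 mm, top 30 mm high.
- clip (a point): Sprung two-leaf clip on the rail's tie strip, which holds the calipers' screw from below; point on the screw's axis, 24 mm behind the calipers' grip point. Pulling straight up at the finger flats with about 4 N springs the screw out; the legs rise first, the bow end a moment later.
- marks (a point): Middle of the marked place, on the top face of the job plate (fixed; top 38 mm above the bench), midway between two white soapstone lines 2 mm wide and 20 mm apart, at y = +10 and -10 mm, which run along x from -24 to +38 mm. z up. The plate's near edge is at x = -25 mm.
- job_plate: Steel job plate 150 x 120 x 8 mm on two box-section packers, fixed. Origin on the bench 38 mm under point marks, same axes; the plate spans x -25 to +125 mm, y +-60 mm. A pipe stub 42 mm across and 45 mm high is welded on at x 90, y -30 mm.
- file: Bystander: flat file with wooden handle, 173 mm long, 20 mm wide, lying across the rail's bars at y about -66 mm. Origin under it near the middle.
- magnet: Bystander: grey triangular welding magnet square, about 80 mm, 12 mm thick, lying on the far part of the job plate. Origin under its middle.
- wire_brush: Bystander: wire brush with a wooden back, 200 mm long, 30 mm wide, 26 mm high, lying on its side on the bench between rail and plate. Origin under its middle.
Mind the look-alikes: they are no part of the job. Of the things shaped like the calipers, the bare steel one is meant.

How it is judged:
On the way, in this order (a step that is already met when the one before it is completed fails the run):
1. the calipers are out of the clip and lifted clear of the rail in the fingers (z of calipers_grip in the frame of rail above 0.09 m and contact force between calipers and rail below 0.1 N and contact force between the fingers and calipers above 1 N), for 0.2 s.
2. held over the soapstone lines with the tips 20 mm apart, one above each line, and kept so for 2 s (x of tip_left in the frame of marks between -0.022 and 0.032 m and z of tip_left in the frame of marks between 0.006 and 0.03 m and x of tip_right in the frame of marks between -0.022 and 0.032 m and z of tip_right in the frame of marks between 0.006 and 0.03 m and ((y of tip_left in the frame of marks between 0.004 and 0.016 m and y of tip_right in the frame of marks between -0.016 and -0.004 m) or (y of tip_left in the frame of marks between -0.016 and -0.004 m and y of tip_right in the frame of marks between 0.004 and 0.016 m)) and distance between tip_left and tip_right between 0.018 and 0.022 m and angle between calipers's own z axis and vertical below 0.21 rad and contact force between the fingers and calipers above 2 N and contact force between calipers and job_plate below 0.2 N and contact force between calipers and rail below 0.2 N and linear speed of calipers below 0.02 m/s and velocity of joint leg_left between -0.1 and 0.1 rad/s), for 2 s.
At the end, for the whole second after the job is handed in: The fingers hold the calipers squeezed, level to 12 degrees, at rest, touching neither plate nor rail; tips 18 to 22 mm apart, each above its own soapstone line to within 6 mm sideways and within the lines' length (either leg over either line), tip centres 6 to 30 mm above the plate (all of step 2); the arm keeps its last pose, push and grip.
It fails at once if the file is moved by more than 20 mm (distance of file from where it was at the start of the episode above 0.02 m).
It fails at once if the magnet square is moved by more than 20 mm (distance of magnet from where it was at the start of the episode above 0.02 m).
It fails at once if the wire brush is moved by more than 20 mm (distance of wire_brush from where it was at the start of the episode above 0.02 m).
It also fails if it takes over 51 s, if anything falls off the work surface, if the arm or the gripper's body presses on something with over 40 N, if the wrist force passes 120 N, or if a joint passes its speed limit or range.

## Working session

There is one attempt and no reset: what is moved stays moved. The work goes in short steps, each a Python script; the robot and the scene stay as the last script left them, time stands still between calls to the robot, and variables do not carry over. Pictures are saved under pics/ and viewed, and the job is handed in when it is done.

```bash
ls; mkdir -p pics
cat > h.py <<'E'
import numpy as np, cv2
from plant import *
def save(im,name): cv2.imwrite('pics/'+name+'.png', im[:,:,::-1])
def px2w(cal,depth,u,v,d=None):
    K=np.array(cal['intrinsics']);T=np.array(cal['world_from_camera'])
    z=depth[int(round(v)),int(round(u))] if d is None else d
    p=np.linalg.inv(K)@np.array([u,v,1.])*z
    return T[:3,:3]@p+T[:3,3]
def px2plane(cal,u,v,h):
    K=np.array(cal['intrinsics']);T=np.array(cal['world_from_camera'])
    r=T[:3,:3]@np.linalg.inv(K)@np.array([u,v,1.]); o=T[:3,3]
    return o+r*(h-o[2])/r[2]
def proj(cal,p):
    K=np.array(cal['intrinsics']);T=np.linalg.inv(np.array(cal['world_from_camera']))
    c=T[:3,:3]@np.asarray(p)+T[:3,3]; c=K@c; return c[:2]/c[2]
E
python3 - <<'E'
from h import *
import pickle
o=observe(); print(o)
D={}
for n in ('top','scene','wrist'):
    c=get_calibration(n); im,d=get_image(n); D[n]=(c,im,d); save(im,n+'0')
pickle.dump(D,open('d0.pkl','wb'))
print(D['top'][0])
E
```

```text
pics
{'time_s': 0.0, 'q': array([-1.46614708e+00,  2.21211889e-01,  1.52761076e+00, -1.25554977e-05,
        1.39471684e+00, -1.26093559e-01]), 'joint_velocities': array([ 6.50120071e-05,  4.04008171e-04,  1.01346060e-03, -1.08552937e-03,
        1.78520160e-03,  1.49157266e-03]), 'joint_torque': array([-5.10180399e-06, -4.96904182e+01, -3.89388871e+01, -2.49127188e-04,
        1.12954641e-02, -2.55141333e-05]), 'eef_pos': array([ 0.14286993, -0.60782557,  0.23020826]), 'tcp_rot': array([-1.69054273,  1.56884945,  1.68179494]), 'ft_force': array([ 0.46513854, -0.93151457,  0.33957387]), 'torque': array([ 0.02576438,  0.00781275, -0.02982056]), 'opening': 0.08538731626575262}
{'intrinsics': array([[389.47776682,   0.        , 251.68084155],
       [  0.        , 389.47776682, 192.34121456],
       [  0.        ,   0.        ,   1.        ]]), 'world_from_camera': array([[ 0.06709635, -0.9721199 ,  0.22467974,  0.33910275],
       [-0.99774594, -0.06561252,  0.01407282, -0.01981077],
       [ 0.00106133, -0.22511753, -0.97433104,  1.01065599],
       [ 0.        ,  0.        ,  0.        ,  1.        ]])}
```

View pics/top0.png

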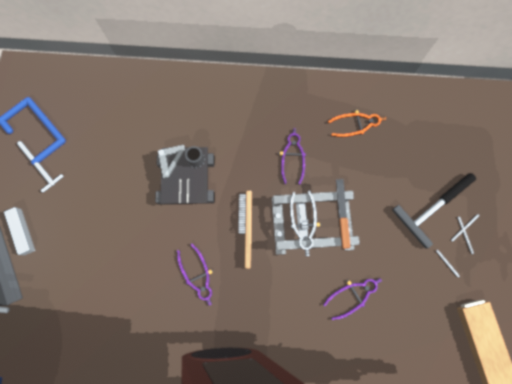

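View pics/scene0.png

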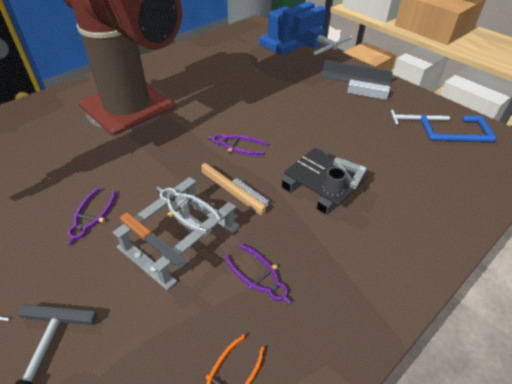

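View pics/wrist0.png

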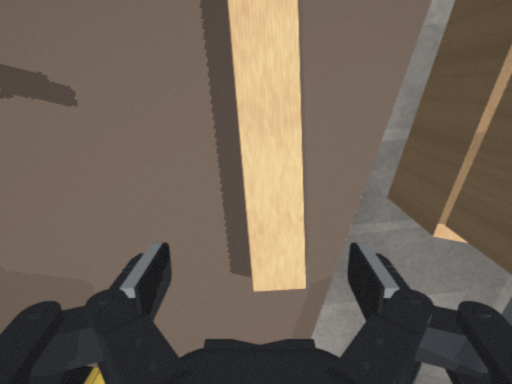

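The candidates in the top view are:
- bare steel calipers on the rail at (304,220)
- purple at (293,158), (195,272) and (352,298)
- orange at (356,123)

The description says bare steel, so I pick (304,220), and I'll check it in a crop.

Run:
```python
import pickle,cv2,numpy as np
D=pickle.load(open('d0.pkl','rb'));c,im,d=D['top']
a=cv2.resize(im[175:265,255:365],None,fx=6,fy=6,interpolation=cv2.INTER_CUBIC)
b=cv2.resize(im[135:215,145:225],None,fx=7,fy=7,interpolation=cv2.INTER_CUBIC)
cv2.imwrite('pics/ca.png',a[:,:,::-1]);cv2.imwrite('pics/cb.png',b[:,:,::-1])
```

```text
(no output)
```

View pics/ca.png

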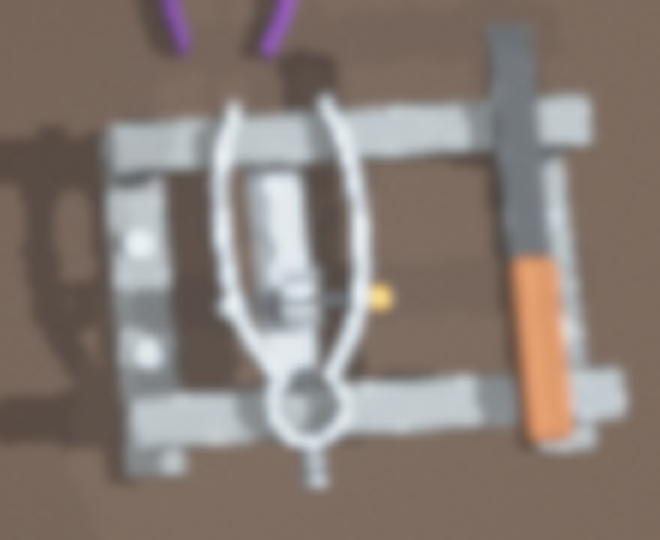

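View pics/cb.png

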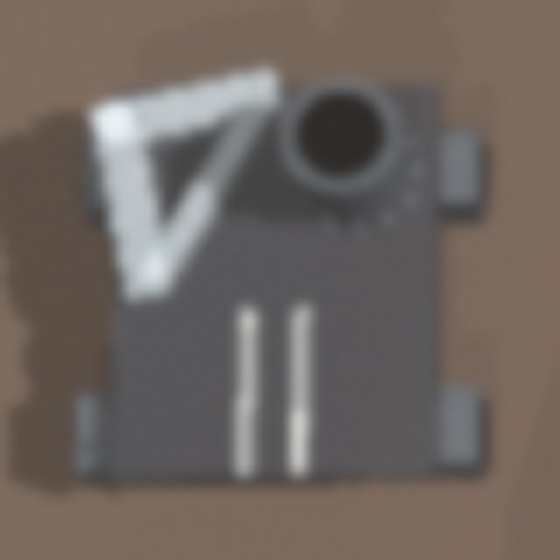

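The crop confirms it: bare steel calipers with tips at crop (235,105) and (325,100), bow at (312,405), and the brass nut on the right at (380,297). The plate's lines are at crop (247,390) and (300,390). Next I compute rough poses, then look closely with the wrist camera.

Run:
```python
from h import *
import pickle
D=pickle.load(open('d0.pkl','rb'));c,im,d=D['top']
def A(x,y,h): return px2plane(c,(x+.5)/6-.5+255,(y+.5)/6-.5+175,h)
def B(x,y,h): return px2plane(c,(x+.5)/7-.5+145,(y+.5)/7-.5+135,h)
for n,p in dict(tl=(235,105),tr=(325,100),bow=(312,405),stem=(317,485),nut=(380,297)).items(): print(n,A(*p,.07))
for n,p in dict(ln=(243,473),lf=(249,312),rn=(297,472),rf=(305,310)).items(): print(n,B(*p,.038))
print(A(125,150,.06),A(590,125,.06),A(140,420,.06),A(620,385,.06))
T=c=get_calibration('wrist');print(T)
```

```text
tl [ 0.56369613 -0.11025288  0.07      ]
tr [ 0.56832317 -0.14729394  0.07      ]
bow [ 0.44225712 -0.14638445  0.07      ]
stem [ 0.41062934 -0.14949715  0.07      ]
nut [ 0.48777263 -0.17235797  0.07      ]
ln [0.52540257 0.1765476  0.038     ]
lf [0.58586193 0.18093668 0.038     ]
rn [0.527095   0.15698004 0.038     ]
rf [0.58801383 0.16040386 0.038     ]
[ 0.54381005 -0.06640105  0.06      ] [ 0.56749773 -0.25925589  0.06      ] [ 0.43261601 -0.07843108  0.06      ] [ 0.45987117 -0.27236708  0.06      ]
{'intrinsics': array([[306.16162048,   0.        , 259.07921601],
       [  0.        , 306.16162048, 186.29100311],
       [  0.        ,   0.        ,   1.        ]]), 'world_from_camera': array([[ 0.22930001, -0.92694416, -0.29697816,  0.21866518],
       [-0.97335411, -0.21893328, -0.06819082, -0.5903129 ],
       [-0.00180932,  0.30470107, -0.95244631,  0.37139625],
       [ 0.        ,  0.        ,  0.        ,  1.        ]])}
```

```bash
cat >> h.py <<'E'
from scipy.spatial.transform import Rotation as Ro
def rpy(yaw):
    # tool x down, tool y = sgn * lateral; keep start branch
    x=np.array([0,0,-1.]); y=S*np.array([-np.sin(yaw),np.cos(yaw),0]); z=np.cross(x,y)
    return Ro.from_matrix(np.c_[x,y,z]).as_euler('xyz')
S=1
E
python3 - <<'E'
import h
from h import *
import pickle
o=observe(); R=Ro.from_euler('xyz',o['tcp_rot']).as_matrix(); print(R.round(3))
h.S=np.sign(R[1,1]); print('S',h.S)
open('h.py','a').write('S=%d\n'%h.S)
for p,y in (((.495,.168,.2),.065),((.508,-.136,.2),.125)):
    print(inverse_kinematics(p,rpy(y)))
movep((.495,.168,.2),rpy(.065)); print(observe()['time_s'])
hold(.3)
c=get_calibration('wrist'); im,d=get_image('wrist'); save(im,'w_marks'); pickle.dump((c,im,d),open('wm.pkl','wb'))
movep((.508,-.136,.2),rpy(.125)); hold(.3)
c=get_calibration('wrist'); im,d=get_image('wrist'); save(im,'w_rail'); pickle.dump((c,im,d),open('wr.pkl','wb'))
print(observe()['time_s'],observe()['eef_pos'],observe()['tcp_rot'],observe()['q'])
E
```

```text
[[-0.     0.229 -0.973]
 [ 0.002 -0.973 -0.229]
 [-1.    -0.002 -0.   ]]
S -1.0
[ 1.76258914e-01 -1.07422792e-05  1.82569026e+00 -4.44089210e-16
  1.31591314e+00  1.68205524e+00]
[-0.41160542  0.00773731  1.81791837  0.          1.31593698  1.0341909 ]
3.1417
5.0083 [ 0.50817634 -0.13529814  0.20003128] [-2.79525974  1.5707172   0.47253456] [-4.10271785e-01  7.63537060e-03  1.81796040e+00  6.31645030e-05
  1.31594664e+00  1.03430697e+00]<sys>:0: UserWarning: Gimbal lock detected. Setting third angle to zero since it is not possible to uniquely determine all angles.
```

```bash
ls pics
```

```text
ca.png
cb.png
scene0.png
top0.png
w_marks.png
w_rail.png
wrist0.png
```

View pics/w_marks.png

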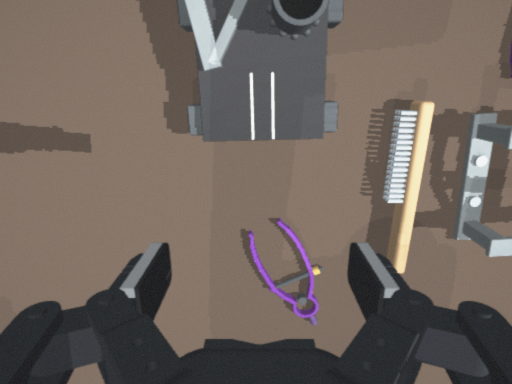

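View pics/w_rail.png

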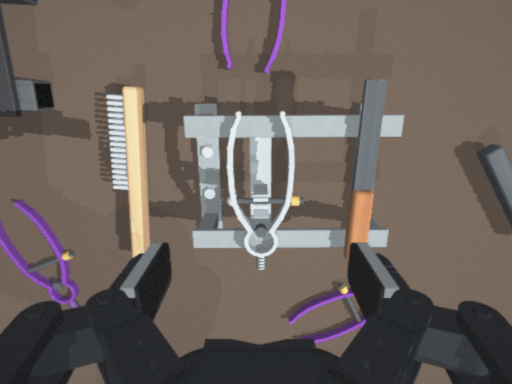

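The marks view shows lines ending near (252,138) and (272,138), running up to about (252,73) and (273,73). In the rail view the tips are at (238,115) and (283,115), the bow at (261,241), and the screw along row 201. I'll extract these precisely.

Run:
```python
from h import *
import pickle
c,im,d=pickle.load(open('wm.pkl','rb'))
g=im.astype(int).min(2)
m=np.zeros(g.shape,np.uint8); m[68:145,240:285]=(g[68:145,240:285]>140)
n,lab,st,ce=cv2.connectedComponentsWithStats(m)
P=[]
for i in range(1,n):
    if st[i,4]<20: continue
    v,u=np.where(lab==i); w=np.array([px2plane(c,a,b,.038)[:2] for a,b in zip(u,v)])
    mu=w.mean(0);e=np.linalg.svd(w-mu)[2][0]; e*=np.sign(e[0]); s=(w-mu)@e
    print(st[i],mu,np.arctan2(e[1],e[0]),s.min(),s.max()); P.append(mu+e*(s.min()+s.max())/2)
print('centre of lines',np.mean(P,0), 'sep',np.diff(P,axis=0))
print('plate depth z',px2w(c,d,262,110)[2])
c,im,d=pickle.load(open('wr.pkl','rb'))
print('cal z', [px2w(c,d,u,v)[2] for u,v in ((230,160),(293,160))])
a=cv2.resize(im[90:280,180:410],None,fx=3.4,fy=3.1,interpolation=cv2.INTER_CUBIC);save(a,'cr')
# bars: near/far
H=np.array([[px2w(c,d,u,v) for u in range(170,420)] for v in range(90,270)])
z=H[:,:,2]
for vs in ((20,50),(135,165)):
    q=H[vs[0]:vs[1]][(z[vs[0]:vs[1]]>.054)&(z[vs[0]:vs[1]]<.064)]
    r=cv2.minAreaRect(q[:,:2].astype(np.float32)*1000); print('bar',r,len(q))
```

```text
[249  72   6  68 256] [0.55601721 0.17894927] 0.09098785569308986 -0.03157283546324232 0.03067781124488305
[271  72   4  68 266] [0.5577775  0.15900648] 0.08023184028134174 -0.03202298706265871 0.030219642783562203
centre of lines [0.55622514 0.16892141] sep [[ 0.00130717 -0.0199744 ]]
plate depth z 0.03744917181276847
cal z [np.float64(0.06796903941532101), np.float64(0.06733455096558011)]
bar ((558.2304077148438, -159.986328125), (24.189334869384766, 199.7368621826172), 7.057681083679199) 4168
bar ((446.2600402832031, -175.10211181640625), (29.560394287109375, 199.88223266601562), 6.729732990264893) 3055
```

View pics/cr.png

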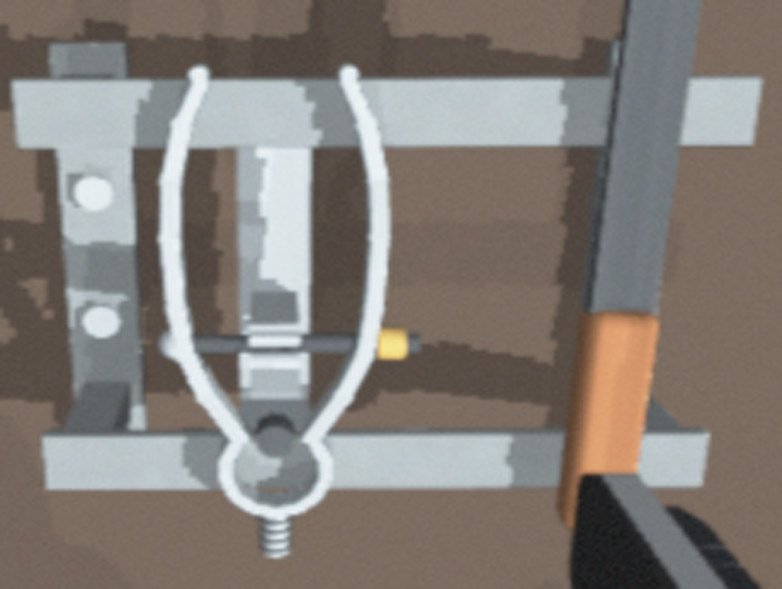

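Run:
```python
from h import *
import pickle
c,im,d=pickle.load(open('wr.pkl','rb'))
def A(x,y,h=.07): return px2plane(c,(x+.5)/3.4-.5+180,(y+.5)/3.1-.5+90,h)[:2]
tl,tr,bow,fl,fr,sl,sr,stem=[A(*p) for p in ((198,73),(349,73),(276,468),(160,225),(389,225),(175,344),(392,344),(276,555))]
tm=(tl+tr)/2; fm=(fl+fr)/2;sm=(A(188,344,.065)+A(368,344,.065))/2
print(tl,tr,bow,fl,fr); print('w',np.linalg.norm(fl-fr),np.linalg.norm(tl-tr))
for a,b in ((bow,tm),(stem,tm),(sm,tm)): v=b-a; print(np.arctan2(v[1],v[0]),np.linalg.norm(v))
v=fl-fr; print('lat yaw',np.arctan2(-v[0],v[1]))
y=.12; e=np.array([np.cos(y),np.sin(y)])
print('grip from tips',tm-.058*e,'from screw',sm+.024*e,'flats',fm)
# from rail bars
ey=np.array([-np.sin(y),np.cos(y)])
f=np.array([.55823,-.15999]);b=np.array([.44626,-.17510]);
print('rail est',(f+b)/2+.011*e+.03*ey)
```

```text
[ 0.56271748 -0.10961944] [ 0.5675771  -0.14765186] [ 0.44378315 -0.14499536] [ 0.5183094  -0.10415604] [ 0.52605033 -0.16471825]
w 0.06105492529369066 0.038341636617855834
0.1339908173382996 0.12246181034132486
0.13292246367368593 0.15423134003900046
0.143692231985094 0.08232291990434278
lat yaw 0.12712841948863626
grip from tips [ 0.50756439 -0.13557896] from screw [ 0.50750019 -0.13755106] flats [ 0.52217986 -0.13443714]
rail est [ 0.50957453 -0.13644391]
```

Run:
```python
from h import *
import pickle
c,im,d=pickle.load(open('wr.pkl','rb'))
y=.127;R=np.array([[np.cos(y),np.sin(y)],[-np.sin(y),np.cos(y)]])
for (x,yy) in ((65,210),(95,230),(110,260),(130,230),(95,192),(100,320),(140,240),(150,240),(270,200),(275,305),(420,225),(450,225)):
    w=px2w(c,d,(x+.5)/3.4-.5+180,(yy+.5)/3.1-.5+90); l=R@(w[:2]-[.508,-.1362]); print((x,yy),(l*1000).round(1),(w[2]*1000).round(1))
```

```text
(65, 210) [ 5.1 68.1] 7.7
(95, 230) [-2.8 59.1] 5.4
(110, 260) [-13.9  54.5] 6.1
(130, 230) [-2.4 47.2] 7.1
(95, 192) [12.  57.6] 9.8
(100, 320) [-35.3  58.1] 11.1
(140, 240) [-8.5 45.3] -2.3
(150, 240) [-8.3 41.8] -1.5
(270, 200) [13.2  1.2] 29.1
(275, 305) [-16.9  -0.3] 49.8
(420, 225) [ -2.4 -49.2] -0.7
(450, 225) [ -2.4 -59.4] -0.9
```

```bash
python3 - <<'E' 2>/dev/null
from h import *
r=rpy(.127)
move_l((.508,-.1362,.12),feed=.12,rotation=r)
print(move_l((.508,-.1362,.039),feed=.06,rotation=r,max_force=10))
hold(.3);o=observe();print(o['time_s'],o['eef_pos'],o['ft_force'])
im,d=get_image('wrist');save(im,'w_down')
im,d=get_image('scene');save(im[150:300,90:290].repeat(3,0).repeat(3,1),'s_down')
E
```

```text
False
7.625 [ 0.5081308  -0.13625438  0.03918288] [-0.62809721  0.23231894  0.74547549]
```

View pics/w_down.png

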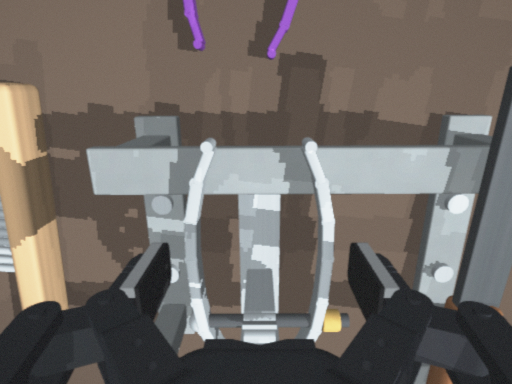

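View pics/s_down.png

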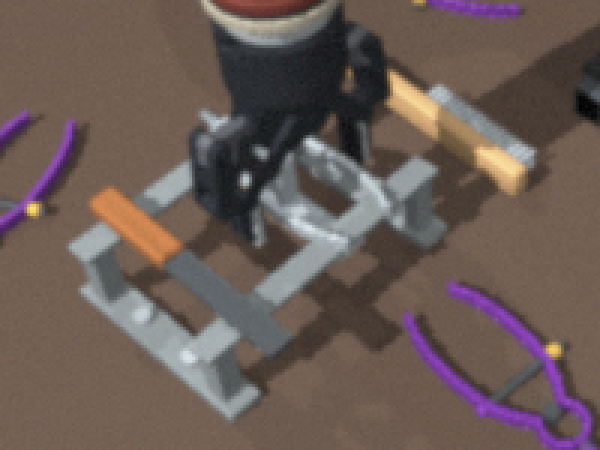

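The fingers straddle both legs symmetrically, with the legs at columns 187–332 and the pads at about 168 and 350. Now I squeeze.

```bash
python3 - <<'E' 2>/dev/null
from h import *
gripper_to(.054,f_grip=40); hold(.2)
o=observe();print(o['time_s'],o['opening'],o['eef_pos'],o['ft_force'])
im,d=get_image('wrist');save(im,'w_sq')
E
```

```text
8.3417 0.05448821274212302 [ 0.50912153 -0.13646392  0.0400718 ] [0.21251521 0.73701865 3.98301141]
```

View pics/w_sq.png

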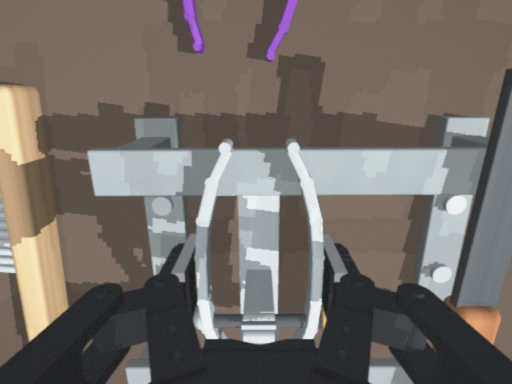

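The legs are squeezed and the tips have closed from 104 px to 68 px. Next I lift slowly.

```bash
python3 - <<'E' 2>/dev/null
from h import *
r=rpy(.127)
move_l((.508,-.1362,.055),feed=.02,rotation=r)
o=observe();print(o['time_s'],o['opening'],o['ft_force'])
move_l((.508,-.1362,.12),feed=.06,rotation=r); hold(.4)
o=observe();print(o['time_s'],o['opening'],o['eef_pos'],o['ft_force'])
im,d=get_image('wrist');save(im,'w_lift');
c=get_calibration('wrist');import pickle;pickle.dump((c,im,d),open('wl.pkl','wb'))
im,d=get_image('scene');save(im[120:300,90:290].repeat(3,0).repeat(3,1),'s_lift')
E
```

```text
9.3417 0.054234798555881286 [ 0.16736017  0.17733758 -1.18578494]
10.975 0.054556484793992416 [ 0.50793903 -0.13615143  0.11986274] [ 0.28875286 -0.26039457 -0.78747896]
```

View pics/w_lift.png

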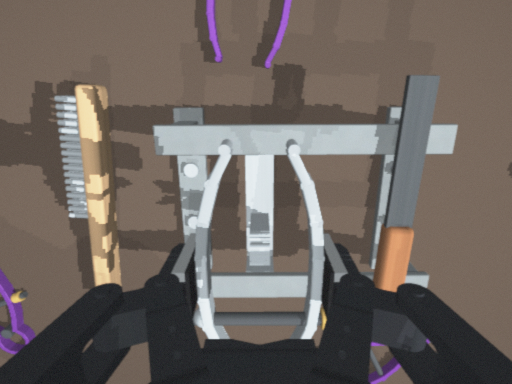

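View pics/s_lift.png

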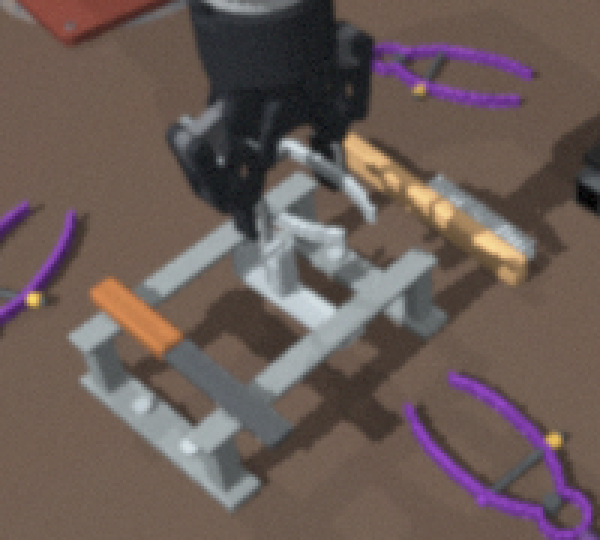

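The calipers are free of the clip and in the fingers, with tips at (225,150) and (293,150). I'll measure their tilt and the tip positions from depth.

```bash
cat > tips.py <<'E'
from h import *
def legs(c,im,d,tcp,yaw,show=True):
    R=np.array([[np.cos(yaw),np.sin(yaw)],[-np.sin(yaw),np.cos(yaw)]])
    vv,uu=np.mgrid[135:250,190:335]
    P=np.array([px2w(c,d,u,v) for u,v in zip(uu.ravel(),vv.ravel())])
    bright=im[135:250,190:335].min(2).ravel()>110
    L=(R@(P[:,:2]-tcp[:2]).T).T
    z=P[:,2]-tcp[2]
    m=(z>.015)&(z<.05)&(np.abs(L[:,1])<.034)&(L[:,0]>.012)
    L=L[m];z=z[m]
    out={}
    for s,n in ((1,'L'),(-1,'R')):
        k=L[:,1]*s>0; l=L[k];zz=z[k]
        # top-surface z as function of x
        xs=np.arange(.015,.07,.005); 
        med=[(round(x*1e3),round(1e3*np.median(zz[(l[:,0]>=x)&(l[:,0]<x+.005)]),1)) for x in xs if ((l[:,0]>=x)&(l[:,0]<x+.005)).sum()>3]
        t=l[l[:,0]>l[:,0].max()-.006]
        print(n,'z(x)',med); print('  xmax %.1f tip inner y %.1f mean %.1f'%(l[:,0].max()*1e3,1e3*s*np.min(t[:,1]*s),1e3*t[:,1].mean()))
E
python3 - <<'E' 2>/dev/null
from tips import *
import pickle
c,im,d=pickle.load(open('wl.pkl','rb'))
legs(c,im,d,np.array([.50794,-.13615,.11986]),.127)
a=[np.array(px2plane(c,u,150,.12+.031))for u in (225,293)]
print(a,np.linalg.norm(a[0]-a[1]))
E
```

```text
L z(x) [(15, np.float64(29.2)), (20, np.float64(29.3)), (25, np.float64(29.6)), (30, np.float64(29.9)), (35, np.float64(30.1)), (40, np.float64(30.1)), (45, np.float64(30.5)), (50, np.float64(30.7)), (55, np.float64(30.4))]
  xmax 59.1 tip inner y 10.3 mean 12.3
R z(x) [(15, np.float64(29.0)), (20, np.float64(29.2)), (25, np.float64(29.6)), (30, np.float64(29.8)), (35, np.float64(30.1)), (40, np.float64(30.2)), (45, np.float64(30.5)), (50, np.float64(30.7)), (55, np.float64(30.5))]
  xmax 59.2 tip inner y -10.3 mean -12.4
[array([ 0.56239407, -0.11670027,  0.151     ]), array([ 0.56553566, -0.14118421,  0.151     ])] 0.024684670105785865
```

The calipers are level to about 2° (0.037 rad), with the tip gap about 20.6 mm and the tip points about 57 mm ahead of and 25.5 mm above the TCP. I'll trim the opening, carry them over, and stop above the lines to check.

```bash
python3 - <<'E' 2>/dev/null
from tips import *
import pickle
gripper_to(.0536)
y=.083; m=np.array([.5492,.1683]); p=m+(.005-.057)*np.array([np.cos(y),np.sin(y)])
move_l((*p,.12),feed=.12,rotation=rpy(y))
move_l((*p,.045),feed=.06); hold(.4)
o=observe();print(o['time_s'],o['opening'],o['eef_pos'],o['ft_force'])
c=get_calibration('wrist');im,d=get_image('wrist');save(im,'w_over');pickle.dump((c,im,d),open('wo.pkl','wb'))
legs(c,im,d,o['eef_pos'],y)
a=cv2.resize(im[60:210,180:340],None,fx=4.5,fy=4,interpolation=cv2.INTER_CUBIC);save(a,'co')
E
```

```text
15.7417 0.05383423581088965 [0.49744434 0.16400429 0.04511203] [-0.16286333 -0.25561858 -0.27270719]
L z(x) [(15, np.float64(28.8)), (20, np.float64(29.1)), (25, np.float64(29.4)), (30, np.float64(29.6)), (35, np.float64(30.0)), (40, np.float64(30.1)), (45, np.float64(30.3)), (50, np.float64(30.5)), (55, np.float64(30.2))]
  xmax 59.0 tip inner y 9.9 mean 12.0
R z(x) [(15, np.float64(28.8)), (20, np.float64(29.2)), (25, np.float64(29.5)), (30, np.float64(29.7)), (35, np.float64(30.0)), (40, np.float64(30.3)), (45, np.float64(30.5)), (50, np.float64(30.6)), (55, np.float64(30.3))]
  xmax 59.1 tip inner y -9.9 mean -12.0
```

View pics/w_over.png

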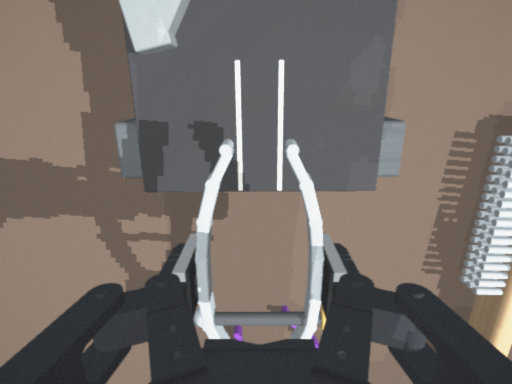

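View pics/co.png

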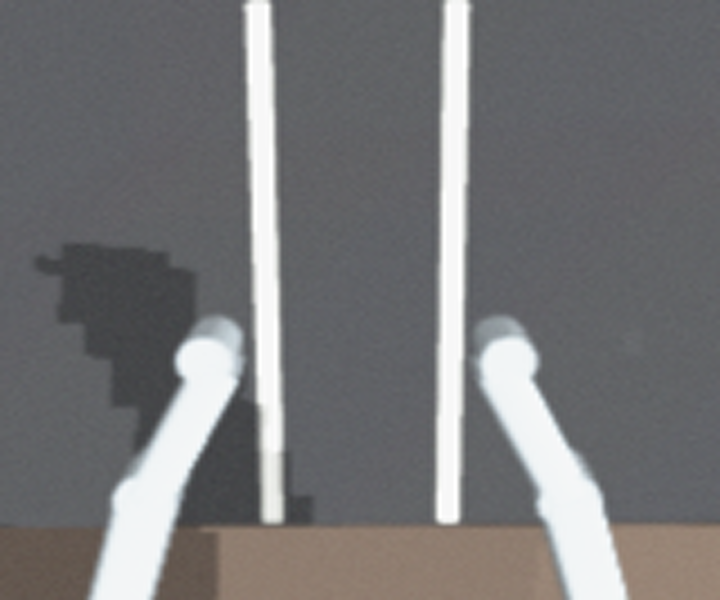

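```bash
python3 - <<'E' 2>/dev/null
from tips import *
import pickle
c,im,d=pickle.load(open('wo.pkl','rb'))
m=np.zeros(im.shape[:2],np.uint8);m[55:192,233:287]=im[55:192,233:287].min(2)>170
n,lab,st,ce=cv2.connectedComponentsWithStats(m)
y=.083;R=np.array([[np.cos(y),np.sin(y)],[-np.sin(y),np.cos(y)]]);t=np.array([.49744,.16400])
for i in range(1,n):
    if st[i,4]<100: continue
    v,u=np.where(lab==i);w=np.array([R@(px2plane(c,a,b,.038)[:2]-t) for a,b in zip(u,v)])*1e3
    k=np.polyfit(w[:,0],w[:,1],1);print(st[i],'x',w[:,0].min(),w[:,0].max(),'slope',k[0],'y at 57',np.polyval(k,57))
E
```

```text
[234  60   9 131 706] x 28.394405380846806 89.85624019591982 slope 0.005767393195961544 y at 57 9.848220096662178
[277  60   7 131 730] x 28.406594555604727 89.86712500243132 slope 0.006712045551119203 y at 57 -9.943817430994569
```

The tips are centred over the lines to within 0.1 mm and the gap is 19.8 mm. Now I lower and hold.

```bash
python3 - <<'E' 2>/dev/null
from tips import *
import pickle
y=.083; p=observe()['eef_pos']
move_l((.49745,.1640,.0275),feed=.03); hold(3.5)
o=observe();print(o['time_s'],o['opening'],o['eef_pos'],o['ft_force'])
c=get_calibration('wrist');im,d=get_image('wrist');save(im,'w_fin');pickle.dump((c,im,d),open('wf.pkl','wb'))
legs(c,im,d,o['eef_pos'],y)
im,d=get_image('scene');save(im[80:260,180:380].repeat(3,0).repeat(3,1),'s_fin')
E
```

```text
20.025 0.05347626389448667 [0.4974272  0.16400503 0.02748324] [-0.92292314  1.08977201 -0.02269667]
L z(x) [(15, np.float64(28.8)), (20, np.float64(29.1)), (25, np.float64(29.5)), (30, np.float64(29.6)), (35, np.float64(29.9)), (40, np.float64(30.2)), (45, np.float64(30.3)), (50, np.float64(30.6)), (55, np.float64(30.3))]
  xmax 58.9 tip inner y 9.9 mean 12.0
R z(x) [(15, np.float64(28.9)), (20, np.float64(29.3)), (25, np.float64(29.4)), (30, np.float64(29.7)), (35, np.float64(29.9)), (40, np.float64(30.1)), (45, np.float64(30.5)), (50, np.float64(30.6)), (55, np.float64(30.5))]
  xmax 59.1 tip inner y -9.9 mean -12.0
```

View pics/w_fin.png

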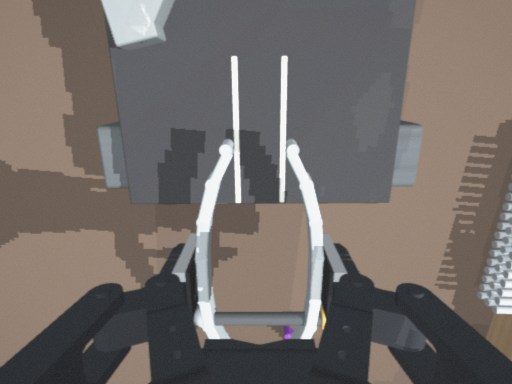

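View pics/s_fin.png

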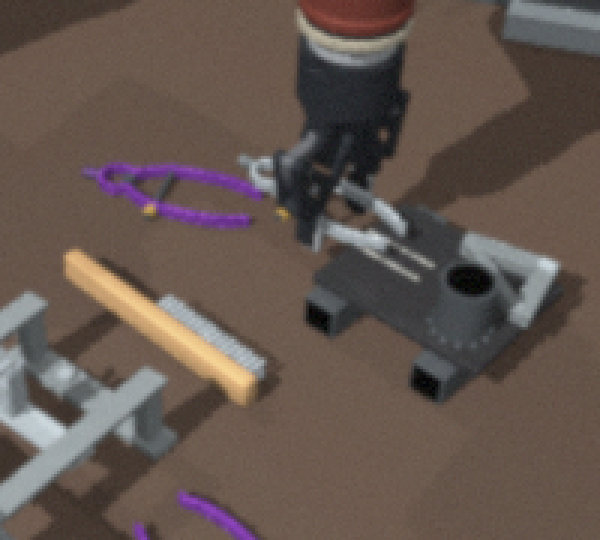

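The tips stand about 20 mm apart, about 15 mm above the plate at tip centre (about 10 mm clearance), and steady. I'll hand the job in.

```bash
python3 -c "
from plant import *
hold(0.5); print(observe()['time_s'], observe()['opening']); job_done()"
```

```text
20.625 0.053924739856160406
the job is handed in; nothing more can be done
```

I unclipped the bare steel calipers from the rail, carried them level to the job plate, and squeezed them to the 20 mm gap over the soapstone lines. I held that for over 3.5 s and handed in at 20.6 s, still gripping; the hand-in reports no verdict.

- **Tip gap:** about 19.8 mm, the same before and after the 3.5 s hold.
- **Position over the lines:** the tips were centred to about 0.1 mm sideways when measured just above the final height, about 5 mm along the lines from the middle of the marked place. After lowering I checked this only by eye in the wrist picture, where it looked unchanged.
- **Height:** tip points about 15 mm above the plate, so about 10 mm clear underneath.
- **Tilt:** about 2°.
- **Force readings:** nothing showed contact with the plate. The sideways reading changed by about 1 N between the last two checks, which I took for sensor noise.
- **Gripper opening:** read 53.5 to 53.9 mm, against the 54 mm expected at a 20 mm gap.
- **Bystanders:** the file, magnet square and wire brush looked undisturbed in the pictures, but I did not measure their positions again.

No check failed.

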